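# Seat the heater relays and hold the analyser's hood at its balance point

### The job

The moisture analyser is going back together: first press both blue plug-in relays fully home in their sockets, with the hood still closed. Then take the hood by its black bar, swing it up to its over-centre balance point, where it would fall neither shut nor open, never letting it drop or go well past that point, and finish while still gripping it steady there, so that the lid stay can be pinned on without load. Leave everything else on the bench where it lies.

Things in the scene. Friction and masses are not known exactly. Their poses are not given: they have to be found in the camera images.
- analyser: White moisture analyser, fixed, 340 long (x) x 210 wide (y). Origin: centre of its underside, on the bench; x runs from its front (towards the robot) to its rear, z up. Rear: chamber housing 83 high under the white hood. Front, x -170 to -45: open electronics bay, walls 56 high, with two blue relays in black sockets on a green board; its other parts stay below 55.
- relay_a (a joint): Left relay (analyser's +y side): how far it is pushed into its socket, m. 0 = 8 mm proud, 0.008 = fully home, flange on the socket (hard stop). Starts between 0 and 0.003. Pushed straight down it slides against about 6 N of contact friction and stays where it is left.
- relay_b (a joint): Right plug-in relay, the same as relay_a.
- relay_a_top (a point): Centre of the top face (white label) of the left relay, a blue block 28 (x) x 21.5 (y) x 35 high, at x -122, y +45 of the analyser; its top is 89 above the bench when fully proud and 81 when home.
- relay_b_top (a point): The same point of the right relay, at x -122, y -20 of the analyser.
- hood (a joint): Hood angle, rad: 0 = closed (start), grows as the front edge rises, open stop at 2.0. Lid stay off, hinge nearly frictionless: let go, it drops shut below the balance point and falls open beyond. It balances at 1.18 (68 degrees), its centre of mass (closed: 92 in front of and 38 above the hinge line) then right over the hinge. 0.6 to 0.95 kg; lifting at the bar takes 3 to 5 N.
- hood_hinge (a point): Middle of the hood's hinge line, on the analyser at x +125, y 0, height 85 mm; the line runs along the analyser's y axis. Does not move with the hood.
- hood_bar (a point): Middle of the hood's black lifting bar: round, 12 thick, 110 long, parallel to the hinge line, 42 before the hood's front face on two end arms (36 clear behind it, so open the fingers only part way). Closed: 207 in front of and 28 above the hinge line (height 113). At balance: 53 in front, 202 above. Hood shell 160 x 190 x 55; closed, its top is 140 above the bench.
- control_panel: White control panel of the analyser with display and yellow keys, 210 x 125 x 30, lying to the left of the analyser. Origin: centre of its underside. Bystander, leave it where it lies.
- multimeter: Orange multimeter, 185 x 88 x 50, lying left of the control panel. Origin: centre of its underside. Bystander, leave it where it lies.
- lid_stay: The hood's black gas stay with a steel rod, 170 long, 15 thick, lying beside the analyser's right flank. Origin: on its underside, 20 from its middle towards the thick body's end. Bystander, leave it where it lies.
- solder_spool: White solder spool standing on its end, 54 diameter, 41 high, right of the analyser. Origin: centre of its underside. Bystander, leave it where it lies.
- screw_dish: Round steel dish with screws, 72 diameter, 16 high, right of the analyser. Origin: centre of its underside. Bystander, leave it where it lies.
- side_cutters: Blue-handled side cutters, about 130 x 65 x 14, lying right of the analyser's rear. Origin: on the bench, under the jaws' pivot. Bystander, leave it where it lies.
- screwdriver: Red-handled screwdriver, 190 long, lying farthest right. Origin: on its underside. Bystander, leave it where it lies.

How it is judged:
By the outcome, as a careful person would: the job done as asked, in the order asked, and still so for the second after the job is handed in, while the arm keeps its last pose, push and grip.
It also fails if it takes over 54 s, if anything falls off the work surface, if the arm or the gripper's body presses on something with over 40 N, if the wrist force passes 120 N, or if a joint passes its speed limit or range.

### The arm

A 6-joint arm with a two-finger parallel gripper is mounted at the origin on the work surface. World frame = base frame: x ahead of the robot, y to its left, z up, the work surface at z = 0. Lengths are in mm, angles in rad, forces in N, time in s.
With the tool pointing down it reaches from about 275 to 1000 mm from the base axis. Payload 8.4 kg.
Tool frame: the origin (TCP) lies at the very end of the fingers, on their centre line; the grasp point (between the pads) lies 19 mm behind it; z points along the fingers, y is the direction in which the jaws open and shut (so a half turn about z gives the same grasp; the last joint's range is limited). The gripper opens to 85 mm and grips with 20 to 120 N. Pads are 22 mm wide; open, the fingers measure 114 mm over their backs; the gripper's body (76 mm by 85 mm) begins 54 mm behind the grasp point. The pads swing forward as they close: fully open they stand 13 mm farther back than shut.
Start: joints at [-1.292, 0.353, 1.633, -0, 1.155, -0.002], TCP at [173.201, -600.524, 231.281] pointing down, gripper open.
Joint ranges: [-2.63, 2.63], [-0.92, 2.1], [0.06, 2.66], [-1.3, 4.44], [0, 2.69], [-3.02, 3.02]. Speed limits (rad/s): [2.22, 2.22, 2.79, 3.14, 3.14, 3.14].

### API

Orientations are given as [roll, pitch, yaw] about the fixed x, y, z axes, in that order (R = Rz(yaw) Ry(pitch) Rx(roll)).
In Python, from rig import sense, grab_frame, get_calibration, sign_off, boxes_of, trace gives the robot as it stands.
- The arm moves only by the tool servo_tool, never from a script. Its argument "rows" is a list of rows, each a list of 3 entries, a list of its own where there are three numbers: the finger opening in mm, from 0 to 85.4, then the shift along the tool's x, y, z in mm, then the turn, a rotation vector about the tool's x, y, z in degrees. A call has 1 to 8 rows; each row shifts and turns the commanded pose from where the row before left it, along the tool's axes as they then stand; what a row does not reach is not made up. A row lasts 1/8 s, in which the tool goes at most 62.5 mm and 10.7 degrees, less where a joint would pass 70% of its speed; a pose out of reach is approached as far as the arm can. A call is refused whole if a number of a shift passes 62.5 or a number of a turn 10.7, either way. A call with a gripper value outside its range is refused whole. The fingers move at their own pace and stop on an object; "force" is the grip in N (left out, the last holds). Time passes only in rows, so rows that do not move let the fingers close. It gives the time, the measured TCP pose, the force and the opening at its end, in the units of the state.
- sense(): the state, without advancing time (a new reading comes with each control period).
- grab_frame(name): name is "scene" or "side" or "wrist"; returns the picture (384x512x3 uint8, blue, green, red); there is no depth.
- get_calibration(name): a dict with "intrinsics" (3x3 intrinsics, pixels), "k1" (the pictures are not rectified: a ray, as slopes to the right and down, at radius r is drawn at 1 + k1 r^2 times it, then the intrinsics apply), "world_to_cam" (4x4, takes a point from world to camera coordinates). Camera axes: x right, y down, z forward; pixel columns grow to the right and rows downward; lengths in mm; the calibration is good to about 2 mm. A picture is of the moment at which its call begins: read the wrist's pose just before it. get_calibration takes no time and is no camera call; for the wrist camera it gives the pose at the moment of the call.
- sign_off(): hands the job in, once; it reports no verdict.
Trained networks look in the newest picture that a camera, given by its name, has taken for a name from the list of things; names that differ only in an ending like _2 or _b are one class to them, and where a whole thing is asked for, a point or a joint stands for the part that bears it (a point fixed in the world has none). Each returns a list of dicts, best first, with "conf" (0 to 1); they miss things now and then, are a little off and sometimes report something else, mostly with a low value. They report only what shows in the picture. A call takes as long as a camera call.
- boxes_of(camera, thing): "centre" ([x, y, z] in mm, in the coordinates of the camera as it stood for that picture, good to about 4 mm: the middle of the surface that is visible of it).
- trace(camera, thing): "mask" (384x512 bool, what is visible of it).
The state is a dict: "clock": time; "qpos": joint angles; "qvel": joint speeds; "joint_efforts": joint torques, N m; "eef_pos": TCP position; "tcp_rot": TCP orientation; "contact_force": force on the tool from outside, world axes, zero at the start; "wrist_torque": the same for the moment, N m; "opening": opening from 0.0 (shut) to 1.0 (fully open).
Only numpy, scipy, OpenCV 4.12 (cv2) and the standard library are available. Lean on these libraries where they do the work, as an engineer would, in place of code of your own. Each camera call takes 0.05 s, during which the arm holds its last target. There are 200 camera calls.

## Working session

There is one attempt and no reset: what is moved stays moved. The work goes in short steps, Python scripts to look and compute and a tool call to move; the robot and the scene stay as the last step left them, time stands still between calls to the robot, and variables do not carry over. Pictures are saved under pics/ and viewed, about 8 in all and at most 12, crops included, and the job is handed in when it is done.

Besides the shell and the picture viewer there is one more tool, called after ">>>" as name(argument=value, ...), one argument or row to a line, values as JSON. servo_tool: Moves the arm, as the interface text tells. Its arguments: {"type":"object","properties":{"rows":{"type":"array","items":{"type":"array"}},"force":{"type":"number"}},"required":["rows"]}

```bash
mkdir -p pics; ls; cat > h.py <<'E'
import numpy as np, cv2
from rig import *
def cam2w(n,p,c=None):
    T=np.linalg.inv((c or get_calibration(n))["world_to_cam"]); return (T@np.r_[p,1])[:3]
def proj(n,P):
    c=get_calibration(n); T=np.array(c["world_to_cam"]); K=np.array(c["intrinsics"])
    p=(T[:3,:3]@np.atleast_2d(P).T).T+T[:3,3]; s=p[:,:2]/p[:,2:]; r=(s**2).sum(1,keepdims=True)
    s=s*(1+c["k1"]*r); return s@K[:2,:2].T+K[:2,2]
E
python3 - <<'E'
from h import *
print(sense())
ims=[]
for n in ["scene","side"]:
    im=grab_frame(n); cv2.imwrite(f"pics/{n}0.png",im)
    for t in ["analyser","relay_a","hood","hood_bar","control_panel","lid_stay"]:
        for d in boxes_of(n,t)[:3]: print(n,t,round(d["conf"],2),cam2w(n,d["centre"]).round(1))
    print(n,np.linalg.inv(get_calibration(n)["world_to_cam"])[:3].round(2).tolist(),sense()["clock"])
E
```

```text
pics
{'clock': 0.0, 'qpos': array([-1.29239413e+00,  3.53640562e-01,  1.63414163e+00,  1.63362499e-05,
        1.15519752e+00, -2.39245453e-03]), 'qvel': array([ 1.83645109e-03, -1.66155010e-03, -1.21271849e-03,  2.25984825e-03,
       -9.71560877e-04, -8.46705432e-05]), 'joint_efforts': array([-4.40208960e-04, -6.05254269e+01, -3.42071342e+01, -2.29026418e-04,
        9.15649754e-03,  3.52879658e-05]), 'eef_pos': array([ 173.07726779, -600.05862001,  230.56321385]), 'tcp_rot': array([-3.14020564e+00, -1.82548785e-05,  2.80788030e-01]), 'contact_force': array([-0.46971584,  0.08388435, -0.69617729]), 'wrist_torque': array([ 0.02909757, -0.02612396, -0.00065208]), 'opening': 1.0017614702428952}
scene analyser 0.79 [ 651.7 -103.   113.4]
scene relay_a 0.65 [458.1 -58.9  86.4]
scene relay_a 0.51 [476.2   4.7  89.4]
scene hood 0.93 [623.9 -88.5 142.5]
scene hood_bar 0.59 [625.2 -86.8 135.7]
scene hood_bar 0.24 [ 574.8 -326.4   14.9]
scene control_panel 0.9 [625.3 142.2  29.1]
scene lid_stay 0.56 [ 563.2 -230.1   16.5]
scene [[0.7, 0.53, -0.47, 1171.37], [0.71, -0.53, 0.46, -490.16], [-0.01, -0.66, -0.75, 1033.21]] 0.35
side analyser 0.81 [ 585.5 -126.5   82.3]
side relay_a 0.65 [464.4   1.3  79.5]
side relay_a 0.52 [451.3 -58.3  77.2]
side hood 0.76 [ 603.9 -114.2  143.8]
side control_panel 0.8 [573.1 183.5  28.2]
side control_panel 0.29 [611.  259.1  40.9]
side lid_stay 0.64 [ 561.5 -227.5   12.4]
side [[1.0, -0.01, 0.03, 548.43], [-0.03, -0.59, 0.8, -904.61], [0.01, -0.8, -0.59, 781.4]] 0.7
```

```bash
python3 - <<'E'
import cv2,numpy as np
for n in ["scene","side"]:
    im=cv2.imread(f"pics/{n}0.png"); cv2.imwrite(f"pics/{n}0b.png",cv2.resize(im[0:384,0:512],(800,600),interpolation=cv2.INTER_CUBIC))
E
```

```text
(no output)
```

View pics/scene0b.png

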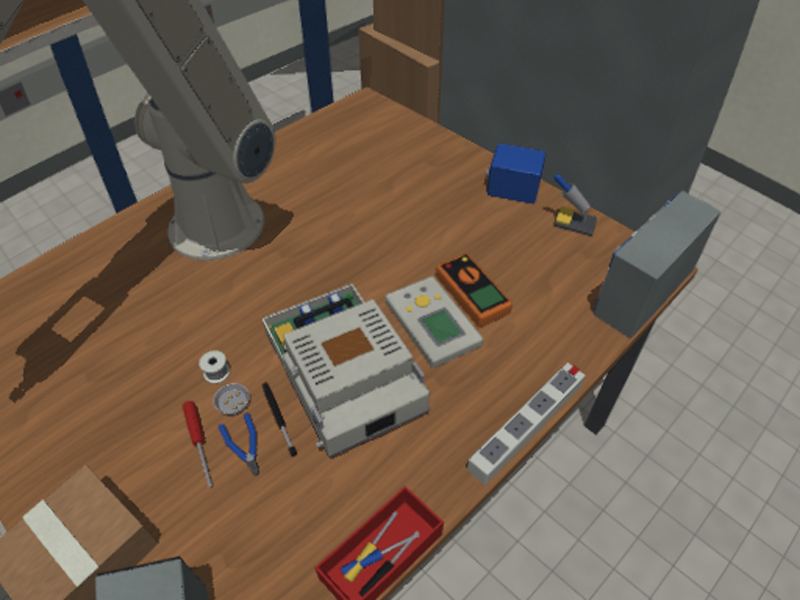

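View pics/side0b.png

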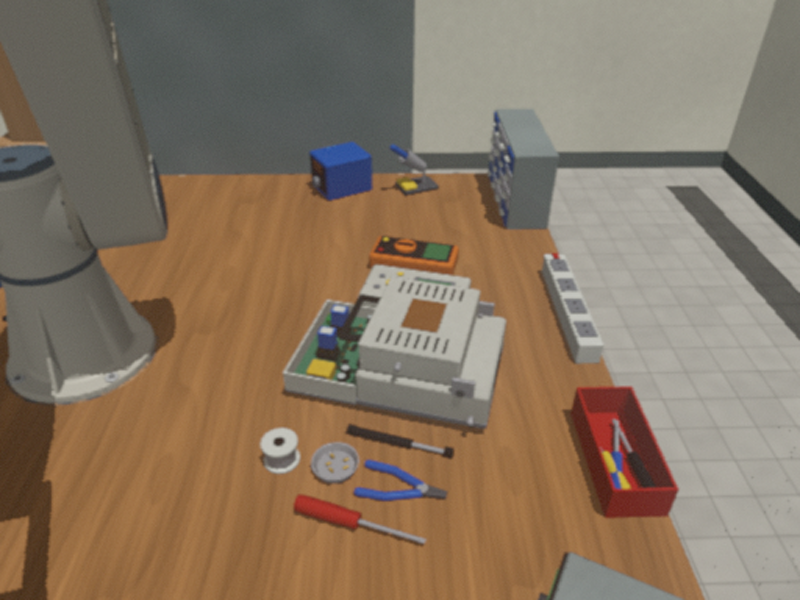

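```bash
cat >> h.py <<'E'
from scipy.spatial.transform import Rotation as Ro
def tool():
    s=sense(); return Ro.from_euler("xyz",s["tcp_rot"]).as_matrix(), s["eef_pos"]
def delta(P,rpy):
    R,p=tool(); R2=Ro.from_euler("xyz",rpy).as_matrix()
    return (R.T@(np.array(P)-p)).round(1), np.degrees(Ro.from_matrix(R.T@R2).as_rotvec()).round(1)
E
python3 - <<'E'
from h import *
R,p=tool(); T=np.linalg.inv(get_calibration("wrist")["world_to_cam"])
print((R.T@T[:3,:3]).round(2),(R.T@(T[:3,3]-p)).round(1)); print(get_calibration("wrist")["intrinsics"])
print(delta([450,-30,330],[np.pi,0,-0.24]))
E
```

```text
[[-0.   -0.95 -0.32]
 [ 1.   -0.    0.  ]
 [-0.   -0.32  0.95]] [  83.6    0.2 -141.8]
[[278.91506868   0.         252.80189363]
 [  0.         278.91506868 187.85505977]
 [  0.           0.           1.        ]]
(array([ 424.1, -471.5,  -98.7]), array([ 0. , -0. , 29.8]))
```

>>> servo_tool(
  rows=[
    [0,[0,0,-33],[0,0,10]],
    [0,[0,0,-33],[0,0,10]],
    [0,[0,0,-33],[0,0,9.8]],
    [0,[10,-48,0],[0,0,0]],
    [0,[10,-48,0],[0,0,0]],
    [0,[10,-48,0],[0,0,0]],
    [0,[10,-48,0],[0,0,0]],
    [0,[10,-48,0],[0,0,0]],
  ],
)

```text
clock: 1.7
eef_pos: [279.1, -377.8, 330.4]
tcp_rot: [3.141, -0.001, -0.24]
contact_force: [1.0, -0.6, -0.2]
opening: 0.002
```

>>> servo_tool(
  rows=[
    [0,[10,-48,0],[0,0,0]],
    [0,[10,-48,0],[0,0,0]],
    [0,[10,-48,0],[0,0,0]],
    [0,[10,-48,0],[0,0,0]],
    [0,[10,-48,0],[0,0,0]],
    [0,[10,-48,0],[0,0,0]],
    [0,[10,-48,0],[0,0,0]],
    [0,[0,0,0],[0,0,0]],
  ],
)

```text
clock: 2.7
eef_pos: [427.3, -66.9, 330.4]
tcp_rot: [-3.141, -0.0, -0.235]
contact_force: [-0.3, -0.8, 0.2]
opening: -0.002
```

```bash
python3 - <<'E'
from h import *
s=sense(); print(s["clock"],s["eef_pos"],s["tcp_rot"],s["contact_force"],s["opening"])
im=grab_frame("wrist"); cv2.imwrite("pics/w1.png",im)
for t in ["relay_a","hood_bar","hood"]:
    for d in boxes_of("wrist",t)[:3]: print(t,round(d["conf"],2),cam2w("wrist",d["centre"]).round(1))
cv2.imwrite("pics/w1b.png",cv2.resize(im,(800,600),interpolation=cv2.INTER_CUBIC))
E
```

```text
2.7 [427.26282008 -66.88868054 330.39351782] [-3.14089298e+00 -4.00312043e-04 -2.35080057e-01] [-0.25648018 -0.75633728  0.21902385] -0.0021675585051044457
relay_a 0.96 [455.3 -55.2  82.6]
relay_a 0.94 [469.1   3.9  82.3]
hood_bar 0.81 [568.4 -71.6 138.1]
hood_bar 0.5 [456.1 -60.8  87.5]
hood 0.74 [565.7 -71.5 138.3]
```

View pics/w1b.png

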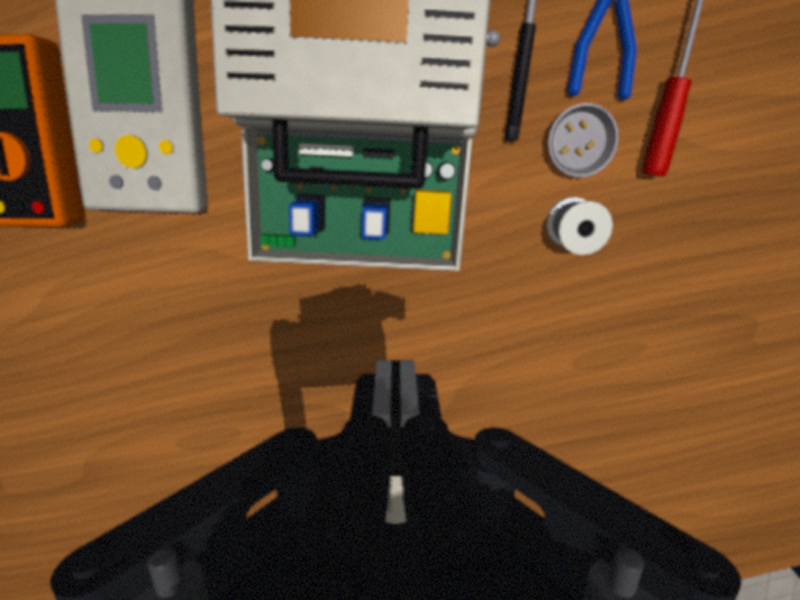

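The wrist view shows both relays (labels near (302,219) and (373,222) in the 800x600 view) and the black bar from about (278,176) to (422,180), with no obstruction in the bay. Next I fit the analyser pose to these points.

```bash
python3 - <<'E'
from h import *
from scipy.optimize import least_squares
im=cv2.imread("pics/w1.png").astype(int); c=[]
for (u,v) in [(302,219),(373,222)]:
    u=int(u/1.5625);v=int(v/1.5625); w=im[v-11:v+12,u-9:u+10]
    m=(w.min(2)>150).astype(np.uint8); n,l,st,ce=cv2.connectedComponentsWithStats(m)
    k=1+np.argmax(st[1:,4]); c.append(ce[k]+[u-9,v-11]); print(st[k],c[-1])
px=np.array([*c,*[(np.array(p)+.5)/1.5625-.5 for p in [(278,177),(422,181),(249,260),(460,269)]]])
M=np.array([[-122,45,87.5],[-122,-20,87.5],[-82,52,113],[-82,-52,113],[-170,105,56],[-170,-105,56]],float)
def W(q,M): 
    C,S=np.cos(q[2]),np.sin(q[2]); return np.c_[q[0]+C*M[:,0]-S*M[:,1],q[1]+S*M[:,0]+C*M[:,1],M[:,2]]
f=lambda q:((proj("wrist",W(q,M))-px)*np.array([[3,3]]*2+[[1,1]]*4)).ravel()
r=least_squares(f,[578,-69,-.24],loss="soft_l1"); print(r.x,(proj("wrist",W(r.x,M))-px).round(1))
q=r.x; np.save("q.npy",q); P=W(q,np.array([[-122,45,89],[-122,-20,89],[-82,0,113.],[125,0,85]])); print(P.round(1))
print(delta([P[0,0],P[0,1],110],[np.pi,0,q[2]]),delta([P[1,0],P[1,1],110],[np.pi,0,q[2]]))
v=im.astype(np.uint8).copy()
E
```

```text
[  3   4  11  15 138] [192.36956522 140.39855072]
[  5   5  11  15 148] [238.7972973  142.63513514]
[ 5.72336267e+02 -7.14646795e+01 -2.85930098e-01] [[-0.2  0.1]
 [ 0.4 -0.1]
 [ 4.1 -1.4]
 [-5.2 -0.3]
 [-0.8  0.5]
 [-0.2  0.6]]
[[ 468.     6.1   89. ]
 [ 449.6  -56.2   89. ]
 [ 493.7  -48.3  113. ]
 [ 692.3 -106.7   85. ]]
(array([ 22.7, -84.2, 220.3]), array([0. , 0. , 2.6])) (array([ 19.8, -19.2, 220.3]), array([0. , 0. , 2.6]))
```

>>> servo_tool(
  rows=[
    [0,[7,-28,0],[0,0,0]],
    [0,[7.7,-28,0],[0,0,0]],
    [0,[8,-28.2,0],[0,0,0]],
    [0,[0,0,50],[0,0,2.6]],
    [0,[0,0,50],[0,0,0]],
    [0,[0,0,50],[0,0,0]],
    [0,[0,0,50],[0,0,0]],
    [0,[0,0,0],[0,0,0]],
  ],
)

```text
clock: 3.9
eef_pos: [465.5, 5.8, 127.8]
tcp_rot: [3.139, 0.007, -0.287]
contact_force: [0.3, -0.1, 0.1]
opening: 0.004
```

```bash
python3 - <<'E'
from h import *
q=np.load("q.npy"); print(delta([468,6.1,95],[np.pi,0,q[2]]))
s=sense();print(s["clock"],s["eef_pos"],s["contact_force"])
im=grab_frame("wrist"); cv2.imwrite("pics/w2.png",im)
for d in boxes_of("wrist","relay_a")[:3]: print(round(d["conf"],2),cam2w("wrist",d["centre"]).round(1))
print(proj("wrist",np.array([[468,6.1,87.5],[449.6,-56.2,87.5],s["eef_pos"]])))
cv2.imwrite("pics/w2b.png",cv2.resize(im,(800,600),interpolation=cv2.INTER_CUBIC))
E
```

```text
(array([ 2.5, -1. , 32.7]), array([ 0.1,  0.4, -0. ]))
3.9 [465.49527628   5.82637078 127.75701234] [ 0.34221621 -0.0640166   0.09141371]
0.94 [460.1 -49.3  89.5]
0.8 [479.9   8.   88. ]
[[253.92978443 215.97488574]
 [342.68154998 215.84370101]
 [255.82840782 247.61320207]]
```

View pics/w2b.png

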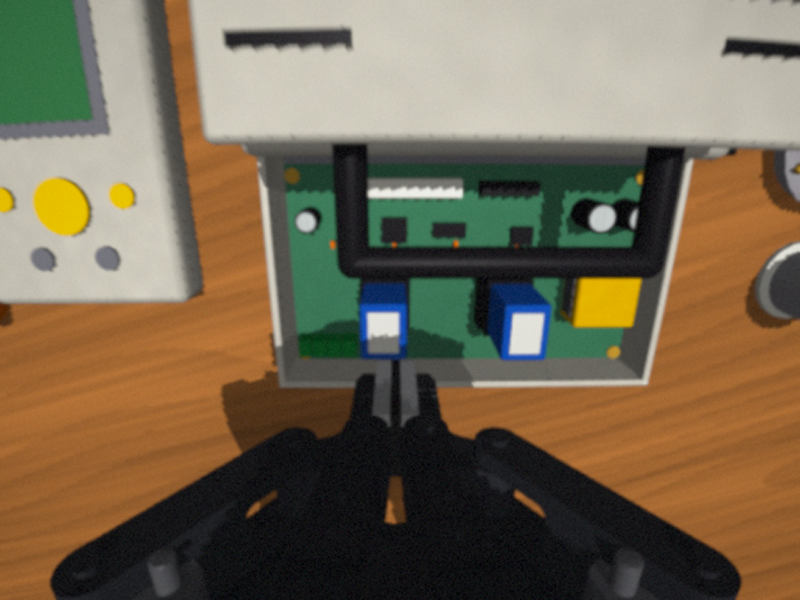

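```bash
cat > fit.py <<'E'
from h import *
from scipy.optimize import least_squares
s=sense();print(s["eef_pos"],s["tcp_rot"])
im=cv2.imread("pics/w2.png").astype(int); c=[]
for (u,v) in [(383,330),(527,333)]:
    u=int(u/1.5625);v=int(v/1.5625); w=im[v-20:v+21,u-20:u+21]
    m=(w[...,2]>85).astype(np.uint8)&(abs(w[...,0]-w[...,2])<45); n,l,st,ce=cv2.connectedComponentsWithStats(m.astype(np.uint8))
    k=l[20,20]; b=st[k]; c.append([b[0]+(b[2]-1)/2+u-20,b[1]+(b[3]-1)/2+v-20]); print(b,c[-1])
px=np.array([*c,*[(np.array(p)+.5)/1.5625-.5 for p in [(347,262),(655,262),(281,385),(648,383)]]])
M=np.array([[-122,45,87.5],[-122,-20,87.5],[-82,55,113],[-82,-55,113],[-170,105,56],[-170,-105,56]],float)
def W(q,M): 
    C,S=np.cos(q[2]),np.sin(q[2]); return np.c_[q[0]+C*M[:,0]-S*M[:,1],q[1]+S*M[:,0]+C*M[:,1],M[:,2]]
f=lambda q:(proj("wrist",W(q,M))-px).ravel()
r=least_squares(f,[578,-69,-.24],loss="soft_l1"); print(r.x,(proj("wrist",W(r.x,M))-px).round(1))
P=W(r.x,M);print(P[:2].round(1),delta([P[0,0],P[0,1],95],[np.pi,0,r.x[2]]))
E
python3 fit.py
```

```text
[468.80794188   6.20390542 131.32893666] [ 3.14158517e+00 -1.96408043e-04 -2.86137696e-01]
[ 10   9  21  26 509] [np.float64(245.0), np.float64(212.5)]
[  9   8  22  26 509] [np.float64(336.5), np.float64(213.5)]
[ 5.77021533e+02 -6.66588212e+01 -2.83303755e-01] [[ 1.2 -0.3]
 [-0.9 -1.7]
 [ 5.7 -0.1]
 [-8.3 -0.3]
 [ 0.6  1.3]
 [-1.1  1. ]]
[[472.5  10.6  87.5]
 [454.3 -51.8  87.5]] (array([ 2.2, -5.3, 36.3]), array([ 0. , -0. , -0.2]))
```

The arm was still settling when that picture was taken, so I repeat the measurement at rest.

```bash
python3 - <<'E'
from h import *
s=sense();print(s["qvel"].round(4),s["clock"]); cv2.imwrite("pics/w2.png",grab_frame("wrist"))
E
sed -i 's/(383,330),(527,333)/(382,326),(524,331)/' fit.py
python3 - <<'E'
import cv2; cv2.imwrite("pics/w3b.png",cv2.resize(cv2.imread("pics/w2.png"),(800,600),interpolation=cv2.INTER_CUBIC))
E
```

```text
[ 0.009  -0.0308 -0.0219  0.0001 -0.0021 -0.0012] 4.0
```

View pics/w3b.png

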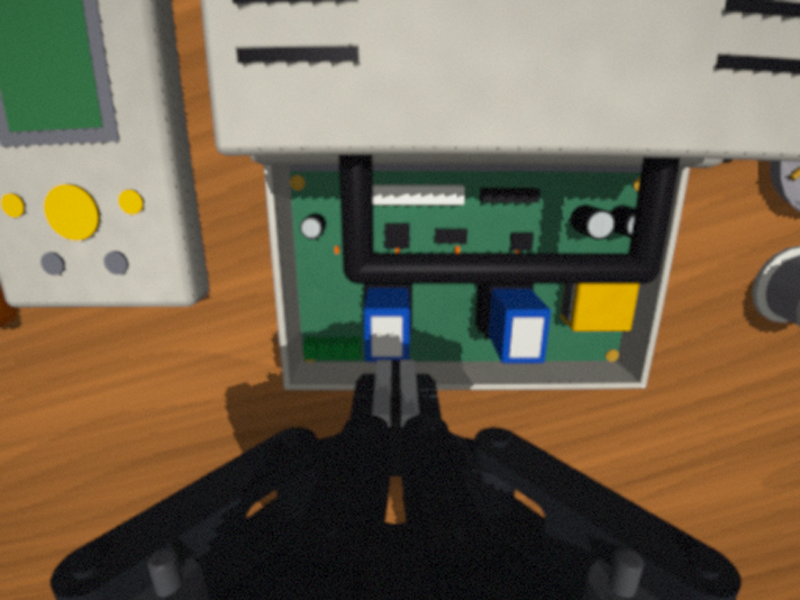

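The bay is seen at rest: labels at about (387,336) and (526,338), bar at row 267 from columns 350 to 652, front wall corners (285,387) and (646,385).

```bash
sed -i 's/(382,326),(524,331)/(387,336),(526,338)/; s/(347,262),(655,262),(281,385),(648,383)/(344,268),(658,268),(285,388),(646,386)/' fit.py; python3 fit.py; python3 -c "
from rig import *; print(sense()['clock'],sense()['qvel'].round(4))"
```

```text
[469.63416737   6.41283462 132.11957284] [-3.14095700e+00 -2.29276822e-03 -2.85756810e-01]
[ 11   8  19  25 473] [np.float64(247.0), np.float64(215.0)]
[ 10   7  22  26 499] [np.float64(336.5), np.float64(215.5)]
[ 5.75174553e+02 -6.66722981e+01 -2.83780776e-01] [[  0.5  -0. ]
 [ -0.3  -0.9]
 [  9.4  -0.3]
 [-10.2  -0.4]
 [ -0.5   1.5]
 [  0.2   1.4]]
[[470.7  10.7  87.5]
 [452.5 -51.7  87.5]] (array([-0.3, -4.4, 37.1]), array([-0. , -0.1, -0.1]))
4.05 [ 0.0051 -0.0171 -0.0087 -0.0004 -0.0079  0.0015]
```

>>> servo_tool(
  rows=[
    [0,[0,-4.4,15],[0,0,0]],
    [0,[0,0,15],[0,0,0]],
    [0,[0,0,8],[0,0,0]],
    [0,[0,0,3],[0,0,0]],
    [0,[0,0,2],[0,0,0]],
  ],
)

```text
clock: 4.68
eef_pos: [469.6, 11.3, 87.2]
tcp_rot: [3.142, 0.0, -0.285]
contact_force: [-2.3, 0.3, 4.8]
opening: 0.001
```

>>> servo_tool(
  rows=[
    [0,[0,0,2],[0,0,0]],
    [0,[0,0,2],[0,0,0]],
    [0,[0,0,1],[0,0,0]],
  ],
)

```text
clock: 5.05
eef_pos: [469.6, 11.3, 82.7]
tcp_rot: [-3.141, -0.0, -0.285]
contact_force: [-2.0, 0.4, 5.0]
opening: 0.003
```

>>> servo_tool(
  rows=[
    [0,[0,0,1.5],[0,0,0]],
    [0,[0,0,1],[0,0,0]],
  ],
)

```text
clock: 5.3
eef_pos: [469.8, 11.3, 80.9]
tcp_rot: [-3.141, -0.0, -0.285]
contact_force: [-6.5, 0.1, 26.4]
opening: 0.003
```

>>> servo_tool(
  rows=[
    [0,[0,0,0],[0,0,0]],
    [0,[0,0,-12],[0,0,0]],
    [0,[0,0,-8],[0,0,0]],
    [0,[0,32,0],[0,0,0]],
    [0,[1,33,0],[0,0,0]],
    [0,[0,0,0],[0,0,0]],
    [0,[0,0,8],[0,0,0]],
  ],
)

```text
clock: 6.18
eef_pos: [453.1, -51.3, 92.2]
tcp_rot: [-3.141, -0.002, -0.285]
contact_force: [0.5, 1.2, -0.2]
opening: 0.003
```

```bash
python3 - <<'E'
from h import *
s=sense();print(s["eef_pos"],s["contact_force"],delta([452.5,-51.7,90],[np.pi,0,-.285]))
E
```

```text
[453.1375172  -51.32549985  92.19356196] [ 0.46502267  1.23524443 -0.19197091] (array([-0.5,  0.5,  2.2]), array([-0. , -0.1, -0. ]))
```

>>> servo_tool(
  rows=[
    [0,[0,0,2.5],[0,0,0]],
    [0,[0,0,2],[0,0,0]],
    [0,[0,0,2],[0,0,0]],
    [0,[0,0,2],[0,0,0]],
  ],
)

```text
clock: 6.68
eef_pos: [452.2, -50.8, 83.3]
tcp_rot: [-3.142, 0.001, -0.284]
contact_force: [-1.6, 1.1, 5.1]
opening: -0.002
```

>>> servo_tool(
  rows=[
    [0,[0,0,1.5],[0,0,0]],
    [0,[0,0,1.2],[0,0,0]],
  ],
)

```text
clock: 6.92
eef_pos: [452.4, -50.8, 80.9]
tcp_rot: [-3.141, 0.0, -0.284]
contact_force: [-6.2, 0.3, 23.3]
opening: -0.0
```

>>> servo_tool(
  rows=[
    [0,[0,0,0],[0,0,0]],
    [0,[0,0,-30],[0,0,0]],
    [0,[0,0,-50],[0,0,0]],
    [30,[0,0,-50],[0,0,-10]],
    [30,[0,0,0],[0,0,-10]],
    [30,[0,0,0],[0,0,-10]],
    [30,[0,0,0],[0,0,-10]],
    [30,[0,0,0],[0,0,-10]],
  ],
)

```text
clock: 7.92
eef_pos: [452.3, -50.8, 210.4]
tcp_rot: [-3.141, 0.0, 0.595]
contact_force: [0.8, 0.7, 0.3]
opening: 0.351
```

>>> servo_tool(
  rows=[
    [30,[0,0,0],[0,0,-10]],
    [30,[0,0,0],[0,0,-10]],
    [30,[0,0,0],[0,0,-10]],
    [30,[0,0,0],[0,0,-10]],
    [30,[0,0,0],[0,0,0]],
  ],
)

```text
clock: 8.55
eef_pos: [452.3, -50.9, 210.4]
tcp_rot: [-3.141, -0.0, 1.286]
contact_force: [-0.5, -0.6, -0.6]
opening: 0.352
```

```bash
python3 - <<'E'
from h import *
s=sense();print(s["clock"],s["eef_pos"],s["tcp_rot"],s["opening"],s["qpos"].round(2),delta([496.5,-43.7,200],[np.pi,0,1.287]))
E
```

```text
8.55 [452.28165755 -50.93344537 210.38002292] [-3.14122757e+00 -2.54423786e-05  1.28567439e+00] 0.35207374917976847 [-0.12  0.11  2.    0.    1.03  0.17] (array([19.4, 40.4, 10.4]), array([-0. , -0. , -0.1]))
```

>>> servo_tool(
  rows=[
    [30,[10,20,0],[0,0,0]],
    [30,[9.4,20.4,0],[0,0,0]],
    [30,[0,0,0],[0,0,0]],
    [30,[0,0,0],[0,0,0]],
  ],
)

```text
clock: 9.05
eef_pos: [495.6, -44.0, 210.2]
tcp_rot: [-3.14, 0.0, 1.284]
contact_force: [-0.3, -0.2, 0.8]
opening: 0.351
```

```bash
python3 - <<'E'
from h import *
s=sense();im=grab_frame("wrist"); print(s["eef_pos"],sense()["eef_pos"])
for a,z in ((-82,113),):
    q=[575.2,-66.7,-.284]; C,S=np.cos(q[2]),np.sin(q[2])
    P=np.array([[q[0]+C*a-S*y,q[1]+S*a+C*y,z] for y in (-45,-20,0,20,45)])
    uv=proj("wrist",P); print(P.round(1).tolist(),uv.round(1).tolist())
cv2.imwrite("pics/w4.png",im)
v=cv2.resize(im,(800,600),interpolation=cv2.INTER_CUBIC)
for p in uv: cv2.circle(v,tuple(int(t) for t in (p+.5)*1.5625),3,(0,0,255),-1)
cv2.imwrite("pics/w4b.png",v)
E
```

```text
[495.6102176  -43.97170429 210.18127942] [495.5370281  -44.04189624 210.28367058]
[[483.9, -86.9, 113.0], [490.9, -62.9, 113.0], [496.5, -43.7, 113.0], [502.1, -24.5, 113.0], [509.1, -0.5, 113.0]] [[252.7, 233.7], [252.7, 209.7], [252.6, 189.4], [252.5, 168.0], [252.5, 139.7]]
```

View pics/w4b.png

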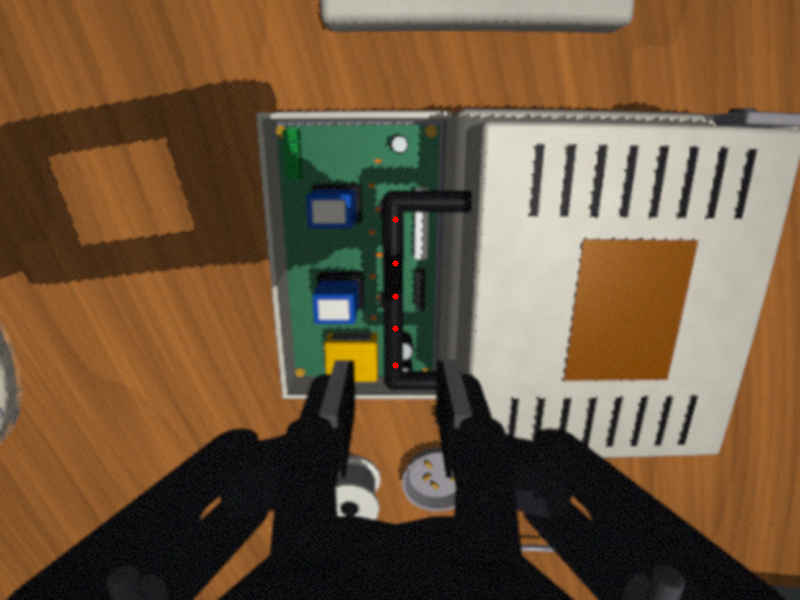

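>>> servo_tool(
  force=50,
  rows=[
    [30,[0,0.8,30],[0,0,0]],
    [30,[0,0,40],[0,0,0]],
    [30,[0,0,30],[0,0,0]],
    [30,[0,0,15],[0,0,0]],
    [30,[0,0,0],[0,0,0]],
  ],
)

```text
clock: 9.72
eef_pos: [496.0, -44.4, 95.7]
tcp_rot: [-3.139, 0.0, 1.285]
contact_force: [-3.9, -0.2, 0.8]
opening: 0.352
```

>>> servo_tool(
  force=50,
  rows=[
    [20,[0,0,0],[0,0,0]],
    [8,[0,0,0],[0,0,0]],
    [8,[0,0,0],[0,0,0]],
    [8,[0,0,0],[0,0,0]],
  ],
)

```text
clock: 10.22
eef_pos: [494.1, -43.6, 95.8]
tcp_rot: [-3.136, 0.0, 1.285]
contact_force: [-12.5, 3.7, 12.9]
opening: 0.122
```

```bash
python3 - <<'E'
from h import *
s=sense();im=grab_frame("wrist"); print(s)
cv2.imwrite("pics/w5b.png",cv2.resize(im,(800,600),interpolation=cv2.INTER_CUBIC))
E
```

```text
{'clock': 10.225, 'qpos': array([-9.15750053e-02,  3.40853328e-01,  2.01535289e+00,  1.04980805e-03,
        7.91362527e-01,  1.93024846e-01]), 'qvel': array([-7.65140684e-04, -7.99194627e-04, -2.88808273e-05, -7.25985094e-05,
        1.17521611e-03, -1.17237560e-03]), 'joint_efforts': array([-1.63326200e+00, -4.57109749e+01, -2.96226257e+01, -7.96920285e-01,
       -4.22760978e+00, -2.87319889e-02]), 'eef_pos': array([494.09785801, -43.61062359,  95.83103491]), 'tcp_rot': array([-3.13558488e+00,  4.17899154e-04,  1.28545761e+00]), 'contact_force': array([-12.48463698,   3.67320282,  12.86885195]), 'wrist_torque': array([ 0.71326911,  2.08602822, -0.05835851]), 'opening': 0.12208272056048237}
```

View pics/w5b.png

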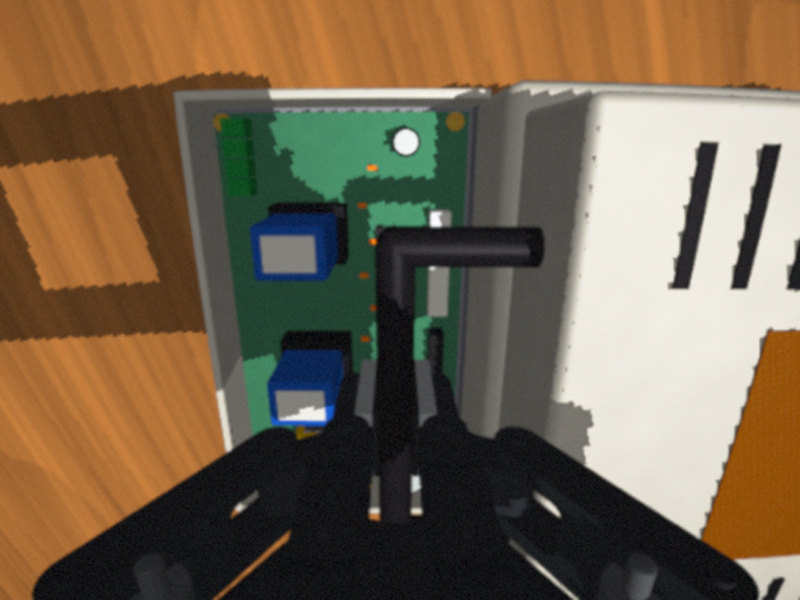

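```bash
cat > arc.py <<'E'
import numpy as np
th=np.array([0,.02,.06,.11,.16,.21,.26,.31,.36,.41,.46,.51,.56,.61,.66,.71,.76,.81,.86,.91,.96,1.0,1.04,1.08,1.11,1.14,1.16,1.17,1.18])
f=.1345+th; y=-208.9*np.cos(f); z=-208.9*np.sin(f)
for i in range(1,len(th)): print(th[i],[0,round(y[i]-y[i-1],1),round(z[i]-z[i-1],1)])
E
python3 arc.py
```

```text
0.02 [0, np.float64(0.6), np.float64(-4.1)]
0.06 [0, np.float64(1.5), np.float64(-8.2)]
0.11 [0, np.float64(2.3), np.float64(-10.2)]
0.16 [0, np.float64(2.8), np.float64(-10.1)]
0.21 [0, np.float64(3.3), np.float64(-9.9)]
0.26 [0, np.float64(3.8), np.float64(-9.7)]
0.31 [0, np.float64(4.3), np.float64(-9.5)]
0.36 [0, np.float64(4.7), np.float64(-9.3)]
0.41 [0, np.float64(5.2), np.float64(-9.1)]
0.46 [0, np.float64(5.6), np.float64(-8.8)]
0.51 [0, np.float64(6.1), np.float64(-8.5)]
0.56 [0, np.float64(6.5), np.float64(-8.2)]
0.61 [0, np.float64(6.9), np.float64(-7.9)]
0.66 [0, np.float64(7.3), np.float64(-7.5)]
0.71 [0, np.float64(7.6), np.float64(-7.1)]
0.76 [0, np.float64(8.0), np.float64(-6.7)]
0.81 [0, np.float64(8.3), np.float64(-6.3)]
0.86 [0, np.float64(8.6), np.float64(-5.9)]
0.91 [0, np.float64(8.9), np.float64(-5.5)]
0.96 [0, np.float64(9.2), np.float64(-5.0)]
1.0 [0, np.float64(7.5), np.float64(-3.7)]
1.04 [0, np.float64(7.6), np.float64(-3.4)]
1.08 [0, np.float64(7.8), np.float64(-3.1)]
1.11 [0, np.float64(5.9), np.float64(-2.1)]
1.14 [0, np.float64(6.0), np.float64(-1.9)]
1.16 [0, np.float64(4.0), np.float64(-1.2)]
1.17 [0, np.float64(2.0), np.float64(-0.6)]
1.18 [0, np.float64(2.0), np.float64(-0.5)]
```

>>> servo_tool(
  rows=[
    [8,[0,-1.8,-1],[0,0,0]],
    [8,[0,0.6,-4.1],[0,0,0]],
    [8,[0,1.5,-8.2],[0,0,0]],
    [8,[0,2.3,-10.2],[0,0,0]],
    [8,[0,0,0],[0,0,0]],
  ],
)

```text
clock: 10.9
eef_pos: [498.4, -44.9, 119.5]
tcp_rot: [-3.139, 0.0, 1.286]
contact_force: [-7.9, 3.3, -1.7]
opening: 0.123
```

```bash
python3 - <<'E'
from h import *
s=sense();print(s["eef_pos"],s["contact_force"],s["wrist_torque"],s["opening"])
d=s["eef_pos"]-[494.1,-43.6,95.8]; print("along an.x",d[0]*.96-d[1]*.28,"perp",d[0]*.28+d[1]*.96,"z",d[2])
im=grab_frame("side"); cv2.imwrite("pics/s6b.png",cv2.resize(im[120:320,150:370],(660,600),interpolation=cv2.INTER_CUBIC))
E
```

```text
[498.37048205 -44.85013206 119.54896119] [-7.88820013  3.26544274 -1.72201308] [0.41408711 1.24945415 0.00415266] 0.12276484159020762
along an.x 4.449699741266231 perp -0.004391802378267862 z 23.748961188498143
```

View pics/s6b.png

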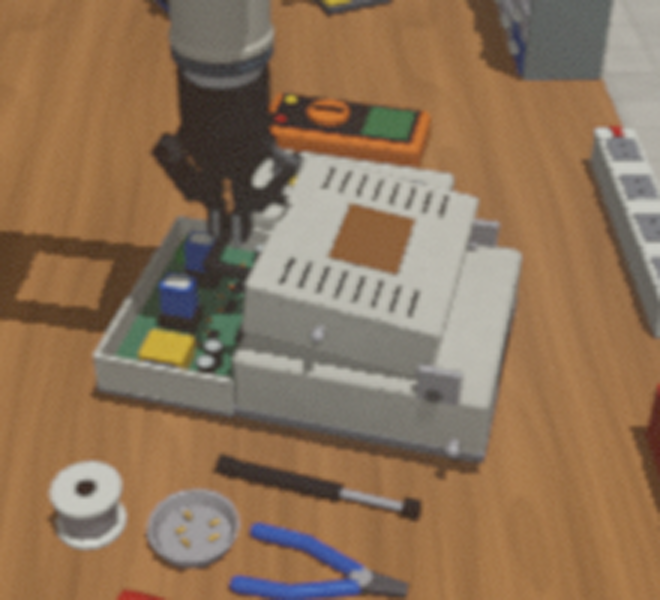

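The hood is lifted about 0.11 rad and the bar follows the expected arc. I continue.

>>> servo_tool(
  rows=[
    [8,[0,2.8,-10.1],[0,0,0]],
    [8,[0,3.3,-9.9],[0,0,0]],
    [8,[0,3.8,-9.7],[0,0,0]],
    [8,[0,4.3,-9.5],[0,0,0]],
    [8,[0,4.7,-9.3],[0,0,0]],
    [8,[0,5.2,-9.1],[0,0,0]],
    [8,[0,5.6,-8.8],[0,0,0]],
    [8,[0,6.1,-8.5],[0,0,0]],
  ],
)

```text
clock: 11.95
eef_pos: [531.2, -54.5, 194.2]
tcp_rot: [-3.135, 0.0, 1.286]
contact_force: [-12.8, 5.0, 4.3]
opening: 0.121
```

>>> servo_tool(
  rows=[
    [8,[0,6.5,-8.2],[0,0,0]],
    [8,[0,6.9,-7.9],[0,0,0]],
    [8,[0,7.3,-7.5],[0,0,0]],
    [8,[0,7.6,-7.1],[0,0,0]],
    [8,[0,0,0],[0,0,0]],
    [8,[0,0,0],[0,0,0]],
  ],
)

```text
clock: 12.7
eef_pos: [558.0, -62.4, 226.2]
tcp_rot: [-3.135, 0.0, 1.286]
contact_force: [-20.2, 5.0, 18.0]
opening: 0.119
```

```bash
cat > st.py <<'E'
from h import *
s=sense();print(s["clock"],s["eef_pos"],s["contact_force"],s["wrist_torque"],s["opening"],s["tcp_rot"])
d=s["eef_pos"]-[494.1,-43.6,95.8]; a=d[0]*.96-d[1]*.28
x,z=-207+a,28+d[2]; print("an.x",a,"perp",d[0]*.28+d[1]*.96,"z",d[2],"r",np.hypot(x,z),"theta",np.arctan2(z,-x)-.1345)
E
python3 st.py
```

```text
12.7 [558.04388318 -62.35310309 226.20746225] [-20.23565699   5.00833258  17.99231977] [0.95585989 3.68116368 0.00800952] 0.11896087116558819 [-3.13499935e+00  3.16216882e-04  1.28582651e+00]
an.x 66.63699671976323 perp -0.0986916790166319 z 130.40746224843298 r 211.64757684848763 theta 0.7112206149835278
```

>>> servo_tool(
  force=28,
  rows=[
    [8,[0,0,0],[0,0,0]],
    [8,[0,0,0],[0,0,0]],
  ],
)

```text
clock: 12.95
eef_pos: [558.0, -62.3, 226.1]
tcp_rot: [-3.135, 0.0, 1.286]
contact_force: [-20.4, 5.2, 17.0]
opening: 0.12
```

```bash
python3 st.py
```

```text
12.95 [557.97564968 -62.34558925 226.14673722] [-20.39628414   5.16664824  17.02939723] [ 0.92653033  3.57356266 -0.05085561] 0.11972589939047061 [-3.13499982e+00  3.49200306e-04  1.28591497e+00]
an.x 66.56938868329497 perp -0.11058376523214264 z 130.34673721579327 r 211.6469838709519 theta 0.7107912512128751
```

>>> servo_tool(
  rows=[
    [8,[0,7.0,-7.7],[0,0,0]],
    [8,[0,7.3,-7.3],[0,0,0]],
    [8,[0,8.0,-6.9],[0,0,0]],
    [8,[0,8.5,-5.5],[0,0,0]],
    [8,[0,9,-5.0],[0,0,0]],
    [8,[0,0,0],[0,0,0]],
    [8,[0,0,0],[0,0,0]],
  ],
)

```text
clock: 13.82
eef_pos: [599.8, -74.6, 258.2]
tcp_rot: [3.141, 0.0, 1.286]
contact_force: [-7.0, -0.6, 7.3]
opening: 0.116
```

```bash
python3 st.py
```

```text
13.825 [599.78923012 -74.593088   258.23257953] [-7.01690016 -0.62640044  7.26320012] [0.05124764 1.37329616 0.04073557] 0.11634146760237353 [3.14126185e+00 2.14658094e-04 1.28594672e+00]
an.x 110.13972555498246 perp -0.1603800484888538 z 162.43257952662702 r 213.65036885231265 theta 0.9657662760862689
```

>>> servo_tool(
  rows=[
    [8,[0,7.5,-4.2],[0,0,0]],
    [8,[0,7.6,-4.0],[0,0,0]],
    [8,[0,7.8,-3.5],[0,0,0]],
    [8,[0,7.5,-2.9],[0,0,0]],
    [8,[0,6,-2],[0,0,0]],
    [8,[0,4,-1],[0,0,0]],
    [8,[0,0,0],[0,0,0]],
    [8,[0,0,0],[0,0,0]],
  ],
)

```text
clock: 14.82
eef_pos: [639.1, -86.1, 275.6]
tcp_rot: [3.14, 0.0, 1.286]
contact_force: [-4.4, -2.2, 7.6]
opening: 0.12
```

```bash
python3 st.py;  python3 - <<'E'
from h import *
im=grab_frame("side"); cv2.imwrite("pics/s7.png",im); cv2.imwrite("pics/s7b.png",cv2.resize(im[100:300,150:370],(660,600),interpolation=cv2.INTER_CUBIC))
for t in ["hood_bar","hood"]:
  for d in boxes_of("side",t)[:2]: print(t,d["conf"],cam2w("side",d["centre"]))
E
```

```text
14.825 [639.05619587 -86.07375761 275.62550859] [-4.41773244 -2.2269375   7.61929806] [-0.29313637  1.01807828 -0.03616796] 0.11996159691806912 [3.13988887e+00 1.99036306e-04 1.28603432e+00]
an.x 151.05060016529237 perp -0.1870724573204825 z 179.82550859146306 r 215.22494595925508 theta 1.1733178440641647
hood_bar 0.75 [ 672.96031315 -154.10637401  212.21584158]
hood_bar 0.55 [ 561.31481674 -226.90471107   13.73575378]
hood 0.62 [ 673.09933439 -156.55365203  209.42093489]
hood 0.25 [445.59865982 -60.243389    69.49303808]
```

View pics/s7b.png

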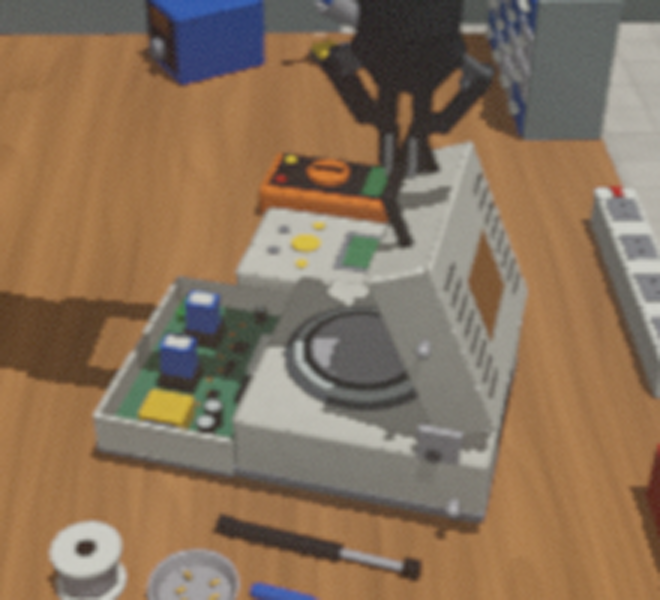

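>>> servo_tool(
  rows=[
    [8,[0,1.5,-0.5],[0,0,0]],
    [8,[0,1.3,-0.3],[0,0,0]],
    [8,[0,0,0],[0,0,0]],
    [8,[0,0,0],[0,0,0]],
    [8,[0,0,0],[0,0,0]],
  ],
)

```text
clock: 15.6
eef_pos: [641.6, -86.8, 276.4]
tcp_rot: [3.14, 0.0, 1.286]
contact_force: [-4.6, -2.3, 6.9]
opening: 0.12
```

```bash
python3 st.py; python3 - <<'E'
from h import *
# hood vertices check: project the bar/hood model at theta into the side view
im=grab_frame("side"); q=[575.2-2.2,-66.7+.6,-.284]; C,S=np.cos(q[2]),np.sin(q[2])
def W(f,u,y,th):
    x=125-(f*np.cos(th)-u*np.sin(th)); z=85+f*np.sin(th)+u*np.cos(th); return [q[0]+C*x-S*y,q[1]+S*x+C*y,z]
v=cv2.resize(im[100:300,150:370],(660,600),interpolation=cv2.INTER_CUBIC)
for th,col in ((1.08,(255,0,0)),(1.18,(0,0,255)),(1.28,(0,255,0))):
    P=[W(165,55,-95,th),W(165,55,95,th),W(5,55,95,th),W(5,55,-95,th)]
    pts=((proj("side",np.array(P))-[150,100]+.5)*3).astype(int); cv2.polylines(v,[pts.reshape(-1,1,2)],True,col,1)
cv2.imwrite("pics/s8b.png",v)
E
```

```text
15.6 [641.55199153 -86.81571155 276.35005824] [-4.59594028 -2.34166996  6.8887067 ] [-0.30587803  1.07557868 -0.00170842] 0.11959523209538615 [3.14024724e+00 2.06786488e-04 1.28599712e+00]
an.x 153.65431110059222 perp -0.20052545699013535 z 180.55005824117683 r 215.26469593630685 theta 1.1858727064234738
```

View pics/s8b.png

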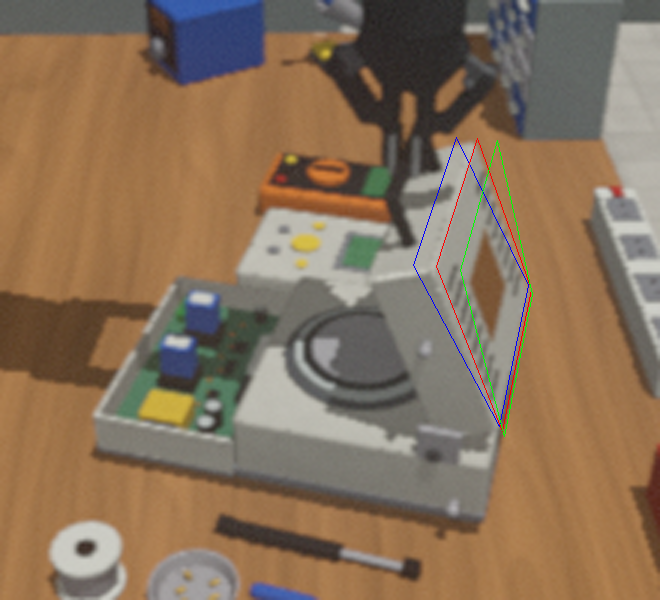

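```bash
python3 - <<'E'
from rig import *
s=sense(); print(s["clock"],s["qvel"].round(4),s["opening"]); print(sign_off())
E
```

```text
15.65 [-0.0002  0.0001  0.0008  0.0003  0.001   0.    ] 0.11541238121851644
the job is handed in; nothing more can be done
None
```

I pressed both relays home with the hood still closed. I then swung the hood up by its bar in steps and handed the job in at 15.65 s, still gripping it at the balance point.

- **Relays:** each one slid at about 5 N, then met a hard stop at a height of 80.9 mm (81 mm is home), at 26 N for the left relay and 23 N for the right.
- **Hood angle:** about 1.178 rad from how far the bar had moved horizontally, against a balance of 1.18. The side picture with the hood outline drawn at 1.18 rad agrees with this.
- **Grip:** 28 N at hand-in, with the arm at rest and about 8 N left on the wrist.

Two checks did not match exactly:

- **Angle from both axes:** working it out from horizontal and vertical movement together gives 1.186 rad. The bar appears to have rolled about 6 mm towards the fingertips in the pads, which spoils the height reading.
- **Bar position:** the bar was gripped about 2 mm from where the camera fit put it. The angle was measured from where it was actually gripped, so this does not affect it.

I did not go near the other items on the bench. Those visible in the last side picture looked unmoved, but it did not show the screwdriver, and only parts of the side cutters and screw dish.

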